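# Find the soft corner of a jig plate and wedge it

### The arm

A 7-joint arm with a two-finger parallel gripper is mounted at the origin on a cart in front of the work surface, level with it; the furniture and walls round the work are solid. World frame = base frame: x ahead of the robot, y to its left, z up, the work surface at z = 0. Lengths are in m, angles in rad, forces in N, time in s.
With the tool pointing down it reaches from about 0.4 to 0.85 m from the base axis. Payload 10.4 kg.
Tool frame: the origin (TCP) lies between the finger pads; the fingertips stand ahead of it and the grasp point (between the pads) lies 6 mm ahead of it (finger_overhang is the z of the fingertips in the tool frame, in m); z points along the fingers, y is the direction in which the jaws open and shut (so a half turn about z gives the same grasp; the last joint's range is limited). The gripper opens to 85 mm and grips with 20 to 120 N. Pads are 22 mm wide; open, the fingers measure 114 mm over their backs; the gripper's body (76 mm by 85 mm) begins 54 mm behind the grasp point. The pads swing forward as they close: fully open they stand 13 mm farther back than shut.
Start: joints at [1.205, 0.332, -0.065, 1.46, 0.022, 1.35, -0.088], TCP at [0.21, -0.589, 0.256] pointing down, gripper open.
Joint ranges: [-2.6, 2.6], [-0.5, 2.12], [-1.47, 1.34], [0.16, 2.42], [-1.27, 4.41], [0.06, 2.06], [-2.6, 2.6]. Speed limits (rad/s): [2.22, 2.22, 2.79, 2.79, 3.14, 3.14, 3.14].

### API

Orientations are given as a unit quaternion [x, y, z, w].
In Python, from workcell import * gives the robot as it stands.
- The arm moves only by the shell command python3 -m creep 'ROWS' [FORCE]. ROWS is JSON, a list of rows, each a list of 7 numbers: the turn, a rotation vector about the tool's x, y, z in rad, then the shift along the tool's x, y, z in mm, then the closure in counts, from 0 (fully open) to 255 (shut). In form: [[wx, wy, wz, dx, dy, dz, claw], ...]. A call has 1 to 8 rows; each row shifts and turns the commanded pose from where the row before left it, along the tool's axes as they then stand; what a row does not reach is not made up. A row lasts 1/10 s, in which the tool goes at most 50 mm and 8.59 degrees, less where a joint would pass 70% of its speed; a pose out of reach is approached as far as the arm can. A call is refused whole if a number of a shift passes 50 or a number of a turn 0.15, either way. A call with a gripper value outside its range is refused whole. The fingers move at their own pace and stop on an object; FORCE is the grip in N (left out, the last holds). Time passes only in rows, so rows that do not move let the fingers close. It gives the time, the measured TCP pose, the force and the opening at its end, in the units of the state.
- get_obs(): the state, without advancing time (a new reading comes with each control period).
- camera(name): name is "side" or "top" or "wrist"; returns (picture, depth): 480x640x3 uint8, blue, green, red; 480x640 float32, m along the optical axis (not along the pixel's ray), 0 where there is no reading.
- camera_model(name): a dict with "camera_matrix" (3x3 intrinsics, pixels), "k1" (the pictures are not rectified: a ray, as slopes to the right and down, at radius r is drawn at 1 + k1 r^2 times it, then the intrinsics apply), "R" (3x3) and "t" (3): a world point X has camera coordinates R X + t; the wrist camera has in their place "mount" (4x4, takes a point from camera to tool coordinates, whose origin is the TCP and whose axes are the flange's). Camera axes: x right, y down, z forward; pixel columns grow to the right and rows downward; lengths in m; the calibration is good to about 2 mm. A picture is of the moment at which its call begins: read the wrist's pose just before it. camera_model takes no time and is no camera call.
- hand_in(): hands the job in, once; it reports no verdict.
The state is a dict: "clock": time; "joint_pos": joint angles; "joint_velocities": joint speeds; "tau": joint torques, N m; "position": TCP position; "ee_rot": TCP orientation; "ft_force": force on the tool from outside, world axes, zero at the start; "torque": the same for the moment, N m; "grip_width": opening from 0.0 (shut) to 1.0 (fully open).
Only numpy, scipy, OpenCV 4.12 (cv2) and the standard library are available. Lean on these libraries where they do the work, as an engineer would, in place of code of your own. Each camera call takes 0.05 s, during which the arm holds its last target.

### The job

The steel jig plate rocks because the packer is missing under one of its corners. Press down on the corners with a fingertip to find the one that gives, then press that corner's orange wedge shim home by its head, flat in its groove under the plate, until it is snug but has not jacked the plate up, and press the same corner once more to see that it now stands firm. Only touch and push: grasp and lift nothing, leave the other three wedges where they lie, and do not disturb the offcut on the plate or the things around it.

Things in the scene. Friction and masses are not known exactly. Their poses are not given: they have to be found in the camera images.
- plate: bare steel jig plate 150 (x) x 130 (y) x 12 mm, about 1.8 kg, with a grid of small holes and two short pins; loose. Origin: centre of its underside; z up, x away from the robot, y to its left (turned up to 0.12 rad). Stands level on the bearers, top 37.5 mm above the bench. One corner (which one varies) has no packer: it sinks 2 to 4 mm when pressed with over 7 N and comes back; the others sink under 1 mm at 15 N
- bearers: two dark steel bars fixed to the bench under the plate, 240 mm long along y, 40 mm wide, centred at x = -50 and +50 mm; origin midway between them on the bench, axes as the plate's. Each has a groove along its top, 34 mm wide, floor 20 mm above the bench, rims 22 mm. 5.5 mm brass packers between groove floor and plate carry it at three corners, 8 mm in from its left or right edge
- corner_near_left (a point): point on the plate's top face near its near left corner, (plate x -60, y +52 mm): the place to press
- corner_near_right (a point): point on the plate's top face near its near right corner, (plate x -60, y -52 mm): the place to press
- corner_far_left (a point): point on the plate's top face near its far left corner, (plate x +60, y +52 mm): the place to press
- corner_far_right (a point): point on the plate's top face near its far right corner, (plate x +60, y -52 mm): the place to press
- wedge_near_left: orange wedge shim of the near left corner, 38 x 28 mm, in the groove, thin end 2 to 9 mm outside the plate's left edge. 2 mm thick at the thin end, 6.5 mm at the head (8 mm thick, 17 high, at the outer end). Origin: centre of underside; x points from head (-19) to thin end (+19 mm). Slides at 1 N; snug about 23 mm under the plate (push over 5 N; over 15 N lifts the plate); a packer stops it at 8 mm
- wedge_near_right: orange wedge shim of the near right corner, 38 x 28 mm, in the groove, thin end 2 to 9 mm outside the plate's right edge. 2 mm thick at the thin end, 6.5 mm at the head (8 mm thick, 17 high, at the outer end). Origin: centre of underside; x points from head (-19) to thin end (+19 mm). Slides at 1 N; snug about 23 mm under the plate (push over 5 N; over 15 N lifts the plate); a packer stops it at 8 mm
- wedge_far_left: orange wedge shim of the far left corner, 38 x 28 mm, in the groove, thin end 2 to 9 mm outside the plate's left edge. 2 mm thick at the thin end, 6.5 mm at the head (8 mm thick, 17 high, at the outer end). Origin: centre of underside; x points from head (-19) to thin end (+19 mm). Slides at 1 N; snug about 23 mm under the plate (push over 5 N; over 15 N lifts the plate); a packer stops it at 8 mm
- wedge_far_right: orange wedge shim of the far right corner, 38 x 28 mm, in the groove, thin end 2 to 9 mm outside the plate's right edge. 2 mm thick at the thin end, 6.5 mm at the head (8 mm thick, 17 high, at the outer end). Origin: centre of underside; x points from head (-19) to thin end (+19 mm). Slides at 1 N; snug about 23 mm under the plate (push over 5 N; over 15 N lifts the plate); a packer stops it at 8 mm
- angle: aluminium angle offcut, 35 x 90 x 33 mm, lying loose on the middle of the plate; origin at the centre of its underside; leave it alone
- tape_measure: yellow tape measure, 32 x 74 x 60 mm, standing on the bench to the left of the plate; origin at the centre of its underside; bystander
- brass_stub: upright brass rod stub, 18 mm thick, 62 mm high, on the bench behind the plate; origin at the centre of its underside; bystander
- screwdriver: screwdriver with an orange handle, 195 mm long, lying on the bench in front of the plate; origin at the centre of its underside; bystander
There are look-alikes about, which are no part of the job. Leave any brown or pink look-alike of the wedge_far_left alone.

How it is judged:
On the way, in this order (a step that is already met when the one before it is completed fails the run):
1. the corner without a packer is pressed and the plate rocks under the finger (angle between plate's own z axis and vertical above 0.02 rad and contact force between the fingers and plate above 2 N), for 0.05 s.
2. that corner's wedge, and no other, is home under the level plate ((((y of wedge_near_left in the frame of plate below 0.066 m and angle between wedge_near_left's own z axis and vertical below 0.02 rad) and distance of each of wedge_near_right, wedge_far_left, wedge_far_right from where it was at the start of the episode below 0.008 m) or ((y of wedge_near_right in the frame of plate above -0.066 m and angle between wedge_near_right's own z axis and vertical below 0.02 rad) and distance of each of wedge_near_left, wedge_far_left, wedge_far_right from where it was at the start of the episode below 0.008 m) or ((y of wedge_far_left in the frame of plate below 0.066 m and angle between wedge_far_left's own z axis and vertical below 0.02 rad) and distance of each of wedge_near_left, wedge_near_right, wedge_far_right from where it was at the start of the episode below 0.008 m) or ((y of wedge_far_right in the frame of plate above -0.066 m and angle between wedge_far_right's own z axis and vertical below 0.02 rad) and distance of each of wedge_near_left, wedge_near_right, wedge_far_left from where it was at the start of the episode below 0.008 m)) and angle between plate's own z axis and vertical below 0.005 rad), for 0.2 s.
3. the corner is pressed again with at least 3 N and stands firm, its wedge taking the load (contact force between the fingers and plate above 3 N and angle between plate's own z axis and vertical below 0.006 rad and ((((y of wedge_near_left in the frame of plate below 0.066 m and angle between wedge_near_left's own z axis and vertical below 0.02 rad) and distance of each of wedge_near_right, wedge_far_left, wedge_far_right from where it was at the start of the episode below 0.008 m) and contact force between wedge_near_left and plate above 1 N) or (((y of wedge_near_right in the frame of plate above -0.066 m and angle between wedge_near_right's own z axis and vertical below 0.02 rad) and distance of each of wedge_near_left, wedge_far_left, wedge_far_right from where it was at the start of the episode below 0.008 m) and contact force between wedge_near_right and plate above 1 N) or (((y of wedge_far_left in the frame of plate below 0.066 m and angle between wedge_far_left's own z axis and vertical below 0.02 rad) and distance of each of wedge_near_left, wedge_near_right, wedge_far_right from where it was at the start of the episode below 0.008 m) and contact force between wedge_far_left and plate above 1 N) or (((y of wedge_far_right in the frame of plate above -0.066 m and angle between wedge_far_right's own z axis and vertical below 0.02 rad) and distance of each of wedge_near_left, wedge_near_right, wedge_far_left from where it was at the start of the episode below 0.008 m) and contact force between wedge_far_right and plate above 1 N))), for 0.1 s.
At the end, for the whole second after the job is handed in: The wedge of the corner without a packer is at least 18 mm under the plate, flat in its groove; the other three moved under 8 mm; the plate is level within 0.005 rad, at rest and moved under 8 mm; offcut and bystanders moved under 20 mm (all of step 2 and distance of plate from where it was at the start of the episode below 0.008 m and linear speed of plate below 0.01 m/s and distance of each of angle, tape_measure, brass_stub, screwdriver from where it was at the start of the episode below 0.02 m); the robot touches nothing.
It fails at once if the plate is lifted (height (world z) of plate above 0.0375 m).
It fails at once if a wedge is lifted out of its groove (height (world z) of any of wedge_near_left, wedge_near_right, wedge_far_left, wedge_far_right above 0.032 m).
It fails at once if the offcut or a bystander is picked up (height (world z) of angle above 0.06 m or height (world z) of any of tape_measure, brass_stub, screwdriver above 0.03 m).
It also fails if it takes over 58 s, if anything falls off the work surface, if the arm or the gripper's body presses on something with over 40 N, if the wrist force passes 120 N, or if a joint passes its speed limit or range.

## Working session

There is one attempt and no reset: what is moved stays moved. The work goes in short steps, Python scripts to look and compute and a shell command to move; the robot and the scene stay as the last step left them, time stands still between calls to the robot, and variables do not carry over. Pictures are saved under pics/ and viewed, and the job is handed in when it is done.

```bash
ls; mkdir -p pics; python3 - <<'E'
from workcell import *
import workcell, cv2, numpy as np
o=get_obs()
for k,v in o.items(): print(k,np.round(v,4))
for n in ("side","top","wrist"):
    m=camera_model(n); print(n,{k:np.round(v,4).tolist() for k,v in m.items()})
for n in ("side","top"):
    p,d=camera(n); cv2.imwrite(f"pics/{n}0.png",p); np.save(f"pics/{n}0.npy",d)
print([x for x in dir(workcell) if not x.startswith('_')])
try: print(finger_overhang)
except Exception as e: print(e)
E
```

```text
pics
clock 0.0
joint_pos [ 1.2054  0.3329 -0.0647  1.461   0.0216  1.3499 -0.0885]
joint_velocities [ 0.0011  0.0008  0.0015  0.0001  0.0009 -0.0006  0.0004]
tau [-9.00000e-04 -6.25454e+01  4.90000e-02 -3.91600e+01  1.63000e-02
  1.00000e-02 -0.00000e+00]
position [ 0.21   -0.5883  0.2555]
ee_rot [ 9.853e-01  1.706e-01 -2.000e-04 -7.000e-04]
ft_force [ 0.0983  0.565  -0.5426]
torque [-0.0093  0.0308  0.002 ]
grip_width 1.0004
side {'camera_matrix': [[490.945, 0.0, 317.3152], [0.0, 490.945, 236.0159], [0.0, 0.0, 1.0]], 'k1': -0.0004, 'R': [[0.9935, -0.1129, 0.0154], [-0.0831, -0.81, -0.5806], [0.078, 0.5755, -0.8141]], 't': [-0.5224, -0.0161, 0.9328]}
top {'camera_matrix': [[582.8867, 0.0, 317.9883], [0.0, 582.8867, 239.3205], [0.0, 0.0, 1.0]], 'k1': -0.0718, 'R': [[-0.0039, -1.0, 0.0021], [-0.9959, 0.0037, -0.0899], [0.0899, -0.0025, -0.9959]], 't': [-0.1049, 0.5156, 0.8502]}
wrist {'camera_matrix': [[343.2648, 0.0, 320.0574], [0.0, 343.2648, 241.2446], [0.0, 0.0, 1.0]], 'k1': -0.0274, 'mount': [[0.0008, -0.9571, -0.2897, 0.0734], [1.0, 0.0007, 0.0005, 0.0008], [-0.0003, -0.2898, 0.9571, -0.1162], [0.0, 0.0, 0.0, 1.0]]}
['MotionError', 'camera', 'camera_model', 'finger_overhang', 'get_obs', 'hand_in']
0.025
```

View pics/top0.png

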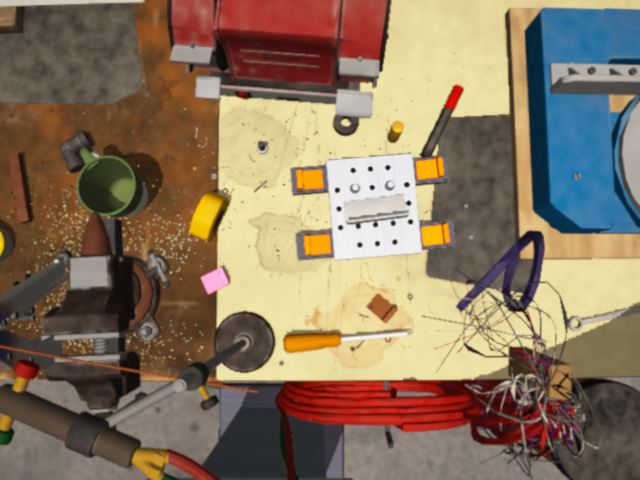

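View pics/side0.png

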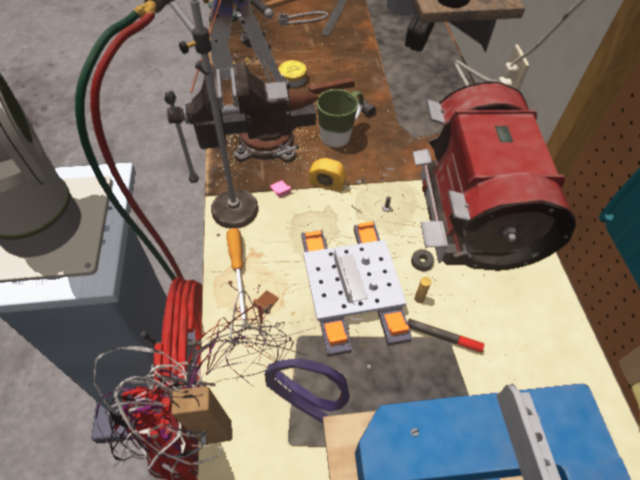

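```bash
cat > h.py <<'E'
from workcell import *
import cv2, numpy as np
from scipy.spatial.transform import Rotation as Ro
def ray(m,u,v):
    K=np.array(m["camera_matrix"]);x=np.array([(u-K[0,2])/K[0,0],(v-K[1,2])/K[1,1]])
    y=x.copy()
    for _ in range(10): y=x/(1+m["k1"]*(y@y))
    return np.array([y[0],y[1],1.])
def ext(n,o=None):
    m=camera_model(n)
    if n!="wrist": return m,np.array(m["R"]),np.array(m["t"])
    o=o or get_obs()
    T=np.eye(4);T[:3,:3]=Ro.from_quat(o["ee_rot"]).as_matrix();T[:3,3]=o["position"]
    C=np.linalg.inv(T@np.array(m["mount"]));return m,C[:3,:3],C[:3,3]
def onz(n,u,v,z,e=None):
    m,R,t=e or ext(n)
    c=-R.T@t;d=R.T@ray(m,u,v);return c+d*(z-c[2])/d[2]
def proj(n,X,e=None):
    m,R,t=e or ext(n)
    c=R@np.array(X)+t;s=c[:2]/c[2];s=s*(1+m["k1"]*(s@s));K=np.array(m["camera_matrix"])
    return K[:2,:2]@s+K[:2,2]
E
python3 - <<'E'
import cv2
p=cv2.imread('pics/top0.png');cv2.imwrite('pics/top0c.png',cv2.resize(p[140:275,280:465],None,fx=4.3,fy=4.3,interpolation=cv2.INTER_CUBIC))
p=cv2.imread('pics/side0.png');cv2.imwrite('pics/side0c.png',cv2.resize(p[210:360,285:445],None,fx=4,fy=4,interpolation=cv2.INTER_CUBIC))
E
```

```text
(no output)
```

View pics/top0c.png

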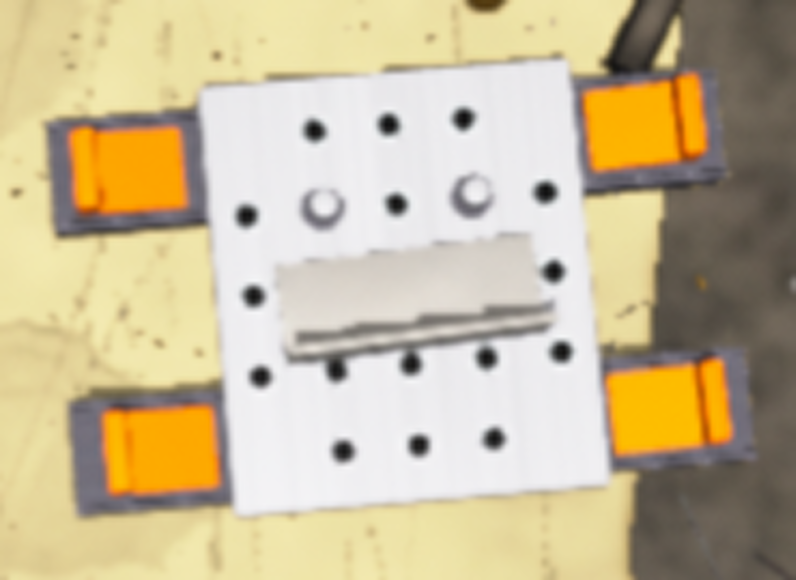

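View pics/side0c.png

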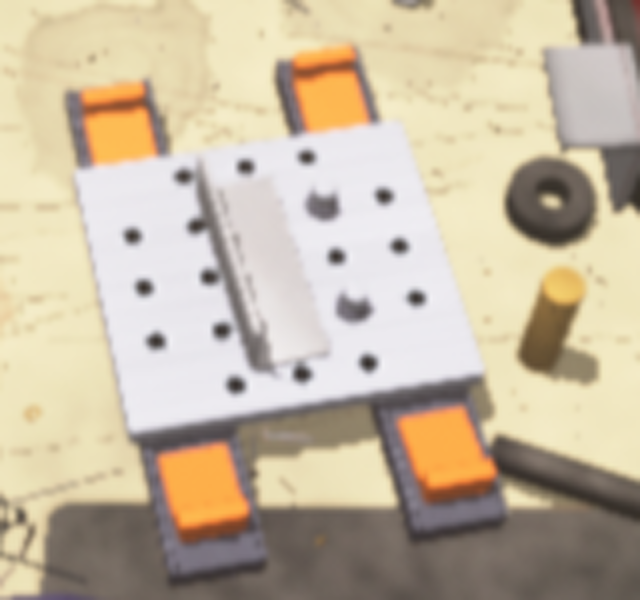

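```bash
python3 - <<'E'
from h import *
c=lambda x,y,z:onz("top",280+x/4.3-.5+.12,140+y/4.3-.5+.12,z)
P=dict(FL=c(198,88,.0375),FR=c(568,60,.0375),NR=c(610,486,.0375),NL=c(236,515,.0375))
s=lambda x,y,z:onz("side",285+x/4-.38,210+y/4-.38,z)
S=dict(FL=s(402,122,.0375),FR=s(482,375,.0375),NR=s(132,435,.0375),NL=s(77,170,.0375))
for k in P: print(k,P[k].round(4),S[k].round(4))
for Q in (P,S):
    print("ctr",sum(Q.values())/4,"x len",np.linalg.norm(Q['FL']-Q['NL']),np.linalg.norm(Q['FR']-Q['NR']),"y",np.linalg.norm(Q['FL']-Q['FR']),np.linalg.norm(Q['NL']-Q['NR']))
    d=Q['FL']-Q['NL']+Q['FR']-Q['NR'];e=Q['NL']-Q['NR']+Q['FL']-Q['FR'];print(np.arctan2(d[1],d[0]),np.arctan2(-e[0],e[1]))
# tops of heads outer edge centre (z=.037)
for n,q in dict(FL=(70,172),NL=(104,455),FR=(705,115),NR=(729,400)).items(): print(n,c(*q,.037).round(4))
for n,q in dict(tape=(207,215),stub=(397,126),sdh=(285,342),sdt=(410,332)).items(): print(n,onz("top",*q,0.03).round(3))
E
```

```text
FL [ 0.6328 -0.1188  0.0375] [ 0.6342 -0.1209  0.0375]
FR [ 0.6425 -0.2479  0.0375] [ 0.6425 -0.2497  0.0375]
NR [ 0.4936 -0.2594  0.0375] [ 0.496  -0.2614  0.0375]
NL [ 0.4842 -0.131   0.0375] [ 0.4865 -0.1317  0.0375]
ctr [ 0.56325923 -0.18925959  0.0375    ] x len 0.14907710126037346 0.14935190813220278 y 0.12950209835535312 0.12877428578522057
0.07958662614789111 0.07416641938399743
ctr [ 0.56478123 -0.19093442  0.0375    ] x len 0.14808372847883863 0.14690232372201464 y 0.12900665214818177 0.13005857663760534
0.07630180244653666 0.06918094105267192
FL [ 0.6034 -0.0743  0.037 ]
NL [ 0.505  -0.0859  0.037 ]
FR [ 0.6231 -0.2956  0.037 ]
NR [ 0.5232 -0.3013  0.037 ]
tape [0.552 0.059 0.03 ]
stub [ 0.687 -0.228  0.03 ]
sdh [ 0.363 -0.058  0.03 ]
sdt [ 0.377 -0.242  0.03 ]
```

```bash
python3 - <<'E'
from h import *
d=np.load('pics/top0.npy');m,R,t=ext("top")
v,u=np.mgrid[0:480:2,0:640:2]
K=m["camera_matrix"];x=(u-K[0][2])/K[0][0];y=(v-K[1][2])/K[1][1];f=1+m["k1"]*(x*x+y*y)
D=d[::2,::2];C=np.stack([x/f*D,y/f*D,D],-1)
W=(C-t)@R
W=W[D>0];
xs=np.arange(.2,.85,.05);ys=np.arange(.25,-.65,-.05)
print("x\\y  ",' '.join(f"{b:5.2f}" for b in ys))
for a in xs[::-1]:
    r=[]
    for b in ys:
        k=(abs(W[:,0]-a)<.025)&(abs(W[:,1]-b)<.025); r.append(f"{W[k,2].max()*1000:5.0f}" if k.any() else "    -")
    print(f"{a:.2f}",' '.join(r))
E
```

```text
x\y    0.25  0.20  0.15  0.10  0.05  0.00 -0.05 -0.10 -0.15 -0.20 -0.25 -0.30 -0.35 -0.40 -0.45 -0.50 -0.55 -0.60
0.80   245     6     5   210   212   211   201   201   215   215     4     4     5   103   112   113   113     -
0.75   248     6     6   194   199   205   200   201   208   212     4    24    22   104   142   145   125    93
0.70    28     6     4     5    60     4     5     4   182   181    65    25     8   107   167   168   167    86
0.65    95   100   500   502   502   500    29    40    41    62    66    38     8   106   111   113   100     -
0.60   101   101   103     5    57     5    24    40    56    58    42    39     6    67   114   112   100     -
0.55    99   119   101    56    63     5     5    39    74    73    72    39     7    28   112   112    99    64
0.50   138   135   133    44    52     5    21    40    41    41    41    55     9   170   109   110    56    55
0.45   288   151   149    36    20     5     5     5     5     7     7   225   247   249     6     5     4     5
0.40   293   325   404     4    21    24    20     5     4    20   125   242   250   259     5    12    10    10
0.35   290   297   410   413   404   431   328    30    27    20    61   175   241   249    45     4     6     4
0.30     -   152   406   415   412   408     3     4     4     4     3    35   191   236   156     4     3     4
0.25     -   109   101     -     -     -    47   -55   -31   -23   -25   -34   201   238   225     -     -  -193
0.20     -     -     -     -     -  -271   181   180   -67   -37   -40   -48   192   156    57     -  -201  -197
```

```bash
python3 - <<'E'
from h import *
for n in("top","side"):
    d=np.load(f'pics/{n}0.npy');m,R,t=ext(n)
    v,u=np.mgrid[0:480:2,0:640:2]
    K=m["camera_matrix"];x=(u-K[0][2])/K[0][0];y=(v-K[1][2])/K[1][1];f=1+m["k1"]*(x*x+y*y)
    D=d[::2,::2];C=np.stack([x/f*D,y/f*D,D],-1)
    W=(C-t)@R
    k=(D>0)&(W[...,2]>.15)&(W[...,1]<.2)&(W[...,1]>-.3)&(W[...,0]>.2)&(W[...,0]<.72)
    P=np.c_[u[k],v[k],W[k]*1000].round().astype(int);print(n,len(P));print(P[::max(1,len(P)//30)])
E
```

```text
top 3538
[[   0    0  648  125  501]
 [  88    2  645   60  498]
 [ 368   74  711 -171  181]
 [  82  312  412  192  161]
 [  76  322  399  198  165]
 [  90  330  389  180  164]
 [  18  350  380  190  324]
 [  94  358  355  173  167]
 [  30  364  375  140  398]
 [  96  368  343  169  170]
 [  88  372  337  181  166]
 [  98  376  332  168  164]
 [ 192  380  363    0  401]
 [   2  388  355  163  402]
 [ 204  392  349   -5  372]
 [   2  400  346  159  407]
 [  50  404  342  122  398]
 [ 144  408  336   46  381]
 [  22  414  335  142  407]
 [  18  418  331  146  406]
 [   4  422  326  162  399]
 [  36  426  325  130  406]
 [  92  430  324   80  411]
 [  60  436  317  109  406]
 [ 124  440  314   55  405]
 [ 120  446  311   57  410]
 [ 104  452  305   71  409]
 [ 152  456  301   32  405]
 [ 144  462  297   38  405]
 [ 196  468  292   -5  406]
 [ 154  478  284   30  406]]
side 1773
[[ 144    0  291   54  402]
 [ 172    4  324   69  386]
 [ 144   10  295   23  405]
 [ 182   14  338   50  382]
 [ 128   20  276    4  403]
 [ 134   24  286  -11  407]
 [ 136   28  288  -16  404]
 [ 134   32  286  -22  402]
 [ 204   36  369   -6  382]
 [ 180   42  337   -8  376]
 [ 192   46  351   -5  368]
 [  90   52  235  -52  397]
 [  98   58  242  -53  389]
 [ 200   64  355    3  334]
 [ 202   70  356    0  326]
 [  80   78  221  -78  380]
 [  82   82  224  -84  378]
 [ 250   84  414  181  161]
 [ 236   88  388  166  165]
 [ 214   92  367    1  287]
 [ 206   96  331  159  156]
 [ 208  100  336  138  163]
 [ 216  104  367   -2  267]
 [  82  114  214 -101  344]
 [  98  122  224  -90  321]
 [  86  132  209 -103  317]
 [ 102  142  217  -89  285]
 [ 110  152  218  -81  259]
 [ 112  168  213  -86  232]
 [ 124  194  210  -79  166]
 [ 250  298  399 -284  166]]
```

```bash
python3 -m creep '[[0,0,0,0,0,-40,255],[0,0,0,0,0,-40,255],[0,0,0,0,0,-20,255],[0,0,0,33,-18.5,0,255],[0,0,0,33,-18.5,0,255],[0,0,0,33,-18.5,0,255],[0,0,0,33,-18.5,0,255],[0,0,0,33,-18.5,0,255]]'; python3 -c "
from workcell import *
print(get_obs())"
```

```text
clock: 0.9
position: [0.3351, -0.4446, 0.356]
ee_rot: [0.985, 0.171, -0.0, -0.0]
ft_force: [0.8, -0.3, -0.2]
grip_width: 0.001
{'clock': 0.9, 'joint_pos': array([ 1.00020383,  0.15598877, -0.17980164,  1.47153581,  0.02790449,
        1.51700753, -0.4069645 ]), 'joint_velocities': array([-0.40650423, -0.18190341, -0.27523336,  0.2134161 ,  0.01360996,
       -0.02874261, -0.67646515]), 'tau': array([ 3.80017877e+00, -5.05744743e+01,  7.77243041e-01, -4.05198348e+01,
        3.12180980e-02,  2.21296940e-01,  1.46035139e+00]), 'position': array([ 0.33514887, -0.44464969,  0.35601983]), 'ee_rot': array([ 9.85346458e-01,  1.70564674e-01, -1.53329112e-04, -1.64700453e-04]), 'ft_force': array([ 0.7523155 , -0.28400644, -0.15115234]), 'torque': array([-0.00771972,  0.00305584,  0.08728274]), 'grip_width': 0.0012807147825053082}
```

```bash
python3 -m creep '[[0,0,0,33,-18.5,0,255],[0,0,0,33,-18.5,0,255],[0,0,0,33,-18.5,0,255],[0,0,0,33,-18.5,0,255],[0,0,0,33,-18.5,0,255],[0,0,0,33,-18.5,0,255],[0,0,0,33,-18.5,0,255],[0,0,0.13,0,0,0,255]]';  python3 -m creep '[[0,0,0.13,0,0,0,255],[0,0,0,0,0,0,255],[0,0,0,0,0,0,255]]'; python3 - <<'E'
from h import *
o=get_obs()
for k,v in o.items(): print(k,np.round(v,4))
p,d=camera("wrist"); cv2.imwrite("pics/w1.png",p)
p,d=camera("side"); cv2.imwrite("pics/s1.png",p)
E
```

```text
clock: 1.7
position: [0.5114, -0.2408, 0.3558]
ee_rot: [0.994, 0.11, 0.0, -0.001]
ft_force: [-0.2, -0.1, -0.1]
grip_width: 0.001
clock: 2.0
position: [0.5083, -0.2465, 0.3561]
ee_rot: [0.999, 0.043, -0.0, -0.0]
ft_force: [-0.5, -0.2, -0.2]
grip_width: 0.001
clock 2.0
joint_pos [ 0.6744  0.1874 -0.3552  1.4424  0.065   1.5238 -1.1626]
joint_velocities [ 0.0071 -0.001  -0.003  -0.0016 -0.0009  0.0011  0.0034]
tau [-3.60800e-01 -5.17840e+01 -2.16070e+00 -4.00139e+01  3.20000e-03
  4.00000e-04 -4.02000e-01]
position [ 0.5083 -0.2465  0.3561]
ee_rot [ 9.991e-01  4.320e-02 -2.000e-04 -1.000e-04]
ft_force [-0.5153 -0.164  -0.1511]
torque [-0.0574  0.0123  0.0029]
grip_width 0.0013
```

View pics/w1.png

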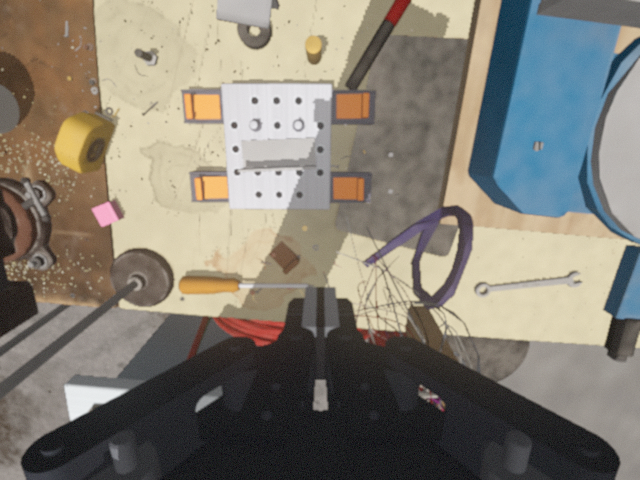

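View pics/s1.png

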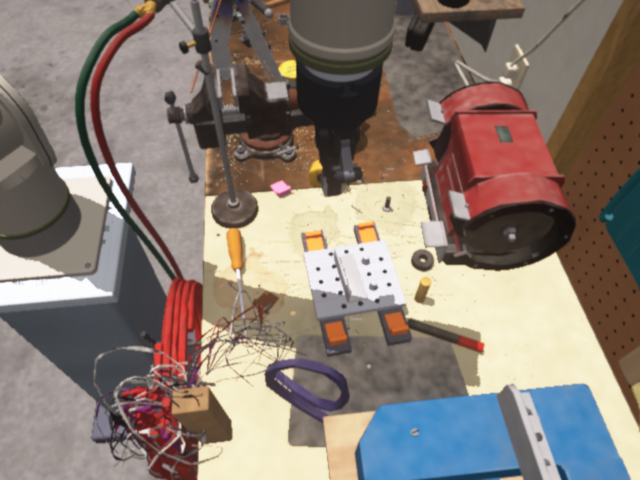

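```bash
python3 - <<'E'
import cv2
p=cv2.imread('pics/w1.png');cv2.imwrite('pics/w1c.png',cv2.resize(p[75:220,175:385],None,fx=3.8,fy=3.8,interpolation=cv2.INTER_CUBIC))
E
```

```text
(no output)
```

View pics/w1c.png

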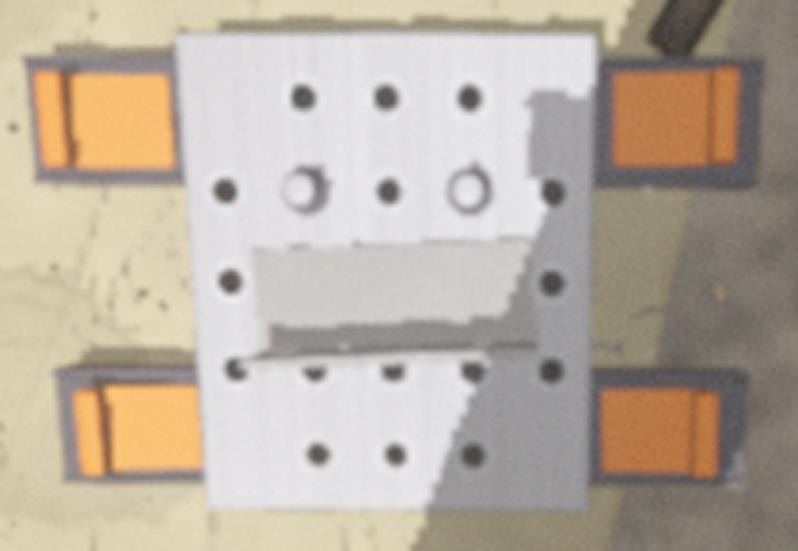

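```bash
python3 - <<'E'
from h import *
e=ext("wrist")
c=lambda x,y,z:onz("wrist",175+x/3.8-.37,75+y/3.8-.37,z,e)
P=dict(FL=c(177,33,.0375),FR=c(598,35,.0375),NR=c(588,508,.0375),NL=c(208,508,.0375))
Q=P
for k in P: print(k,P[k].round(4))
print("ctr",sum(Q.values())/4,"x len",np.linalg.norm(Q['FL']-Q['NL']),np.linalg.norm(Q['FR']-Q['NR']),"y",np.linalg.norm(Q['FL']-Q['FR']),np.linalg.norm(Q['NL']-Q['NR']))
d=Q['FL']-Q['NL']+Q['FR']-Q['NR'];f=Q['NL']-Q['NR']+Q['FL']-Q['FR'];print(np.arctan2(d[1],d[0]),np.arctan2(-f[0],f[1]))
ctr=np.array([.564,-.190]);a=.075
R=np.array([[np.cos(a),-np.sin(a)],[np.sin(a),np.cos(a)]])
for n,q in dict(FL=(35,120),NL=(75,433),FR=(738,117),NR=(718,434)).items():
    w=c(*q,.037); print(n,w.round(4),"plate frame",((w[:2]-ctr)@R*1000).round(1))
for n,s in dict(NL=(-60,52),NR=(-60,-52),FL=(60,52),FR=(60,-52)).items(): print(n,(ctr+R@np.array(s)/1000).round(4))
E
```

```text
FL [ 0.6329 -0.1208  0.0375]
FR [ 0.6431 -0.2501  0.0375]
NR [ 0.4956 -0.2608  0.0375]
NL [ 0.4846 -0.1324  0.0375]
ctr [ 0.56407516 -0.19105001  0.0375    ] x len 0.14875454666468588 0.1479044378628635 y 0.12963172423391642 0.12887815294342594
0.07541424504838064 0.08213059947951695
FL [ 0.6041 -0.0763  0.037 ] plate frame [ 48.5 110.4]
NL [ 0.5063 -0.0875  0.037 ] plate frame [-49.8 106.6]
FR [ 0.6234 -0.296   0.037 ] plate frame [  51.3 -110.1]
NR [ 0.5243 -0.3017  0.037 ] plate frame [ -48.  -108.4]
NL [ 0.5003 -0.1426]
NR [ 0.5081 -0.2463]
FL [ 0.6199 -0.1337]
FR [ 0.6277 -0.2374]
```

```bash
python3 -m creep '[[0,0,0,0,0,45,255],[0,0,0,0,0,45,255],[0,0,0,0,0,45,255],[0,0,0,0,0,45,255],[0,0,0,0,0,45,255],[0,0,0,0,0,40,255],[0,0,0,0,0,20,255],[0,0,0,0,0,0,255]]'; python3 -m creep '[[0,0,0,0,0,4,255],[0,0,0,0,0,1,255],[0,0,0,0,0,0,255]]'; python3 - <<'E'
from h import *
o=get_obs()
for k in("joint_pos","ft_force","torque","position","tau"): print(k,np.round(o[k],4))
E
```

```text
clock: 2.9
position: [0.5064, -0.2458, 0.0683]
ee_rot: [0.999, 0.042, -0.002, -0.001]
ft_force: [-0.3, -0.5, 0.4]
grip_width: -0.004
clock: 3.2
position: [0.5092, -0.2468, 0.0676]
ee_rot: [0.999, 0.041, 0.001, 0.001]
ft_force: [-0.5, 0.2, 0.2]
grip_width: 0.002
joint_pos [ 0.6541  0.407  -0.3378  1.8023  0.1616  0.9571 -1.2391]
ft_force [-0.5183  0.239   0.1575]
torque [-0.0287  0.0282  0.0363]
position [ 0.5092 -0.2468  0.0676]
tau [ 3.70000e-03 -5.88262e+01 -4.07710e+00 -3.23171e+01  2.76000e-02
 -4.71000e-02  4.00000e-03]
```

```bash
for i in 1; do python3 -m creep '[[0,0,0,0,0,1,255],[0,0,0,0,0,1,255],[0,0,0,0,0,0,255]]'; python3 -m creep '[[0,0,0,0,0,1,255],[0,0,0,0,0,0,255]]'; done
```

```text
clock: 3.5
position: [0.5084, -0.2465, 0.0645]
ee_rot: [0.999, 0.041, 0.0, 0.0]
ft_force: [0.0, -0.5, -0.5]
grip_width: -0.0
clock: 3.7
position: [0.5084, -0.2465, 0.0632]
ee_rot: [0.999, 0.041, -0.0, -0.0]
ft_force: [-0.7, 0.5, -0.5]
grip_width: -0.004
```

```bash
python3 -m creep '[[0,0,0,0,0,1,255],[0,0,0,0,0,0,255]]';python3 -m creep '[[0,0,0,0,0,0.7,255],[0,0,0,0,0,0,255]]'
```

```text
clock: 3.9
position: [0.5085, -0.2465, 0.0623]
ee_rot: [0.999, 0.041, 0.0, 0.0]
ft_force: [-1.1, 0.1, 2.4]
grip_width: -0.001
clock: 4.1
position: [0.5085, -0.2466, 0.0617]
ee_rot: [0.999, 0.041, 0.0, 0.0]
ft_force: [-1.1, -0.3, 2.8]
grip_width: -0.0
```

```bash
python3 -m creep '[[0,0,0,0,0,0.7,255],[0,0,0,0,0,0,255]]';python3 -m creep '[[0,0,0,0,0,0.7,255],[0,0,0,0,0,0,255]]'
```

```text
clock: 4.3
position: [0.5084, -0.2466, 0.0609]
ee_rot: [0.999, 0.041, 0.0, 0.0]
ft_force: [-0.7, 0.0, 3.8]
grip_width: 0.001
clock: 4.5
position: [0.5084, -0.2467, 0.0602]
ee_rot: [0.999, 0.041, -0.0, 0.0]
ft_force: [-1.2, -1.0, 3.1]
grip_width: -0.0
```

```bash
python3 -m creep '[[0,0,0,0,0,0.7,255],[0,0,0,0,0,0,255]]';python3 -m creep '[[0,0,0,0,0,0.7,255],[0,0,0,0,0,0,255]]'; python3 - <<'E'
from h import *
o=get_obs()
for k in("ft_force","torque","position","tau"): print(k,np.round(o[k],4))
p,d=camera("side"); cv2.imwrite("pics/s2.png",p);cv2.imwrite('pics/s2c.png',cv2.resize(p[210:360,285:445],None,fx=4,fy=4,interpolation=cv2.INTER_CUBIC))
E
```

```text
clock: 4.7
position: [0.5083, -0.2467, 0.0597]
ee_rot: [0.999, 0.041, -0.0, 0.0]
ft_force: [-3.1, -0.8, 6.8]
grip_width: -0.0
clock: 4.9
position: [0.5084, -0.2468, 0.0596]
ee_rot: [0.999, 0.041, -0.0, 0.0]
ft_force: [-6.0, 1.0, 12.0]
grip_width: -0.004
ft_force [-6.0368  0.9753 11.9643]
torque [0.0111 1.2686 0.0345]
position [ 0.5084 -0.2468  0.0596]
tau [-1.49980e+00 -5.36276e+01 -5.06420e+00 -3.04547e+01 -3.88100e-01
 -1.87210e+00 -2.36000e-02]
```

View pics/s2c.png

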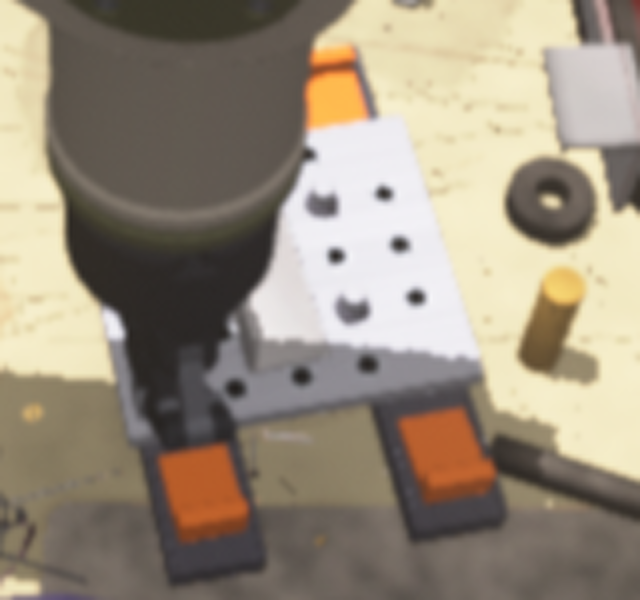

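```bash
python3 -m creep '[[0,0,0,0,0,-1,255],[0,0,0,0,0,-1,255],[0,0,0,0,0,-1,255],[0,0,0,0,0,-5,255],[0,0,0,0,0,-20,255],[0,0,0,0,0,-25,255],[0,0,0,0,0,0,255]]'; python3 - <<'E'
from h import *
o=get_obs()
for k in("ft_force","position","ee_rot"): print(k,np.round(o[k],4))
for n in("top","side"):
    d=np.load(f'pics/{n}0.npy');m,R,t=ext(n)
    v,u=np.mgrid[0:480,0:640]
    K=m["camera_matrix"];x=(u-K[0][2])/K[0][0];y=(v-K[1][2])/K[1][1];f=1+m["k1"]*(x*x+y*y)
    D=d;C=np.stack([x/f*D,y/f*D,D],-1)
    W=(C-t)@R
    for a,b in ((.4,.43),(.43,.46),(.46,.49),(.49,.52),(.52,.55),(.55,.58),(.58,.61)):
        k=(D>0)&(W[...,2]>.05)&(W[...,1]<-.27)&(W[...,1]>-.46)&(W[...,0]>a)&(W[...,0]<b)
        if k.any():
            w=W[k]; i=w[:,1].argmax(); print(n,a,k.sum(),"nearest",w[i].round(3),"top z",w[:,2].max().round(3))
p,d=camera("wrist");cv2.imwrite("pics/w3.png",p)
p,d=camera("top");cv2.imwrite("pics/t3.png",p)
E
```

```text
clock: 5.65
position: [0.5104, -0.2466, 0.115]
ee_rot: [0.999, 0.042, 0.002, 0.001]
ft_force: [0.5, 0.4, 0.5]
grip_width: 0.003
ft_force [0.492  0.4163 0.4759]
position [ 0.5104 -0.2466  0.115 ]
ee_rot [0.9991 0.0416 0.0024 0.001 ]
top 0.4 961 nearest [ 0.4   -0.27   0.095] top z 0.259
top 0.43 595 nearest [ 0.46  -0.291  0.06 ] top z 0.249
top 0.46 256 nearest [ 0.489 -0.281  0.052] top z 0.174
top 0.49 362 nearest [ 0.49  -0.385  0.148] top z 0.164
top 0.52 511 nearest [ 0.522 -0.403  0.085] top z 0.113
top 0.55 853 nearest [ 0.572 -0.425  0.089] top z 0.112
top 0.58 827 nearest [ 0.584 -0.424  0.095] top z 0.114
side 0.4 996 nearest [ 0.401 -0.271  0.086] top z 0.259
side 0.43 537 nearest [ 0.459 -0.294  0.061] top z 0.249
side 0.46 286 nearest [ 0.486 -0.283  0.05 ] top z 0.173
side 0.49 485 nearest [ 0.49  -0.386  0.162] top z 0.165
side 0.52 157 nearest [ 0.52  -0.401  0.104] top z 0.111
side 0.55 576 nearest [ 0.56  -0.426  0.103] top z 0.112
side 0.58 590 nearest [ 0.597 -0.426  0.103] top z 0.112
```

View pics/w3.png

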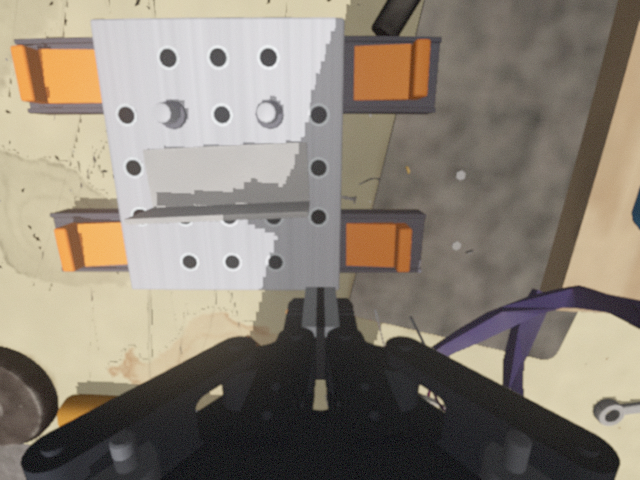

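View pics/t3.png

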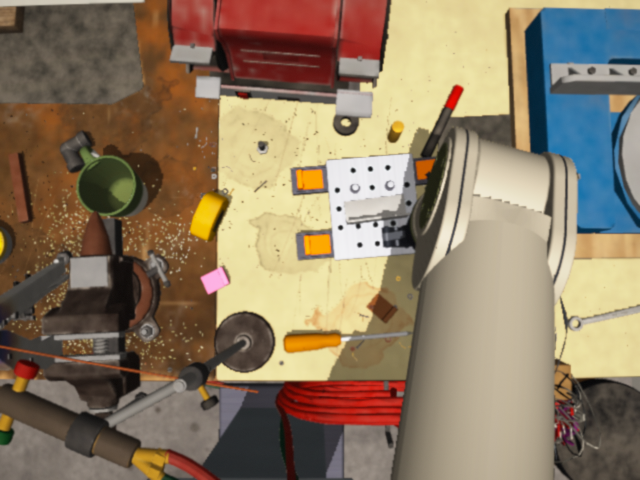

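```bash
python3 - <<'E'
from h import *
for n in("top","side"):
    d=np.load(f'pics/{n}0.npy');m,R,t=ext(n)
    v,u=np.mgrid[0:480,0:640]
    K=m["camera_matrix"];x=(u-K[0][2])/K[0][0];y=(v-K[1][2])/K[1][1];f=1+m["k1"]*(x*x+y*y)
    C=np.stack([x/f*d,y/f*d,d],-1);W=((C-t)@R)[d>0]
    for r in (.04,.05,.06,.07,.08,.09,.1):
        q=np.hypot(W[:,0]-.5255,W[:,1]+.3287); k=(q<r)&(q>r-.01)
        w=W[k];i=w[:,2].argmax();print(n,r,w[i].round(3), (w[:,2]>.05).sum())
E
```

```text
top 0.04 [ 0.515 -0.296  0.04 ] 0
top 0.05 [ 0.523 -0.283  0.03 ] 0
top 0.06 [ 0.522 -0.278  0.028] 0
top 0.07 [ 0.485 -0.385  0.169] 226
top 0.08 [ 0.466 -0.378  0.174] 378
top 0.09 [ 0.446 -0.371  0.229] 284
top 0.1 [ 0.437 -0.374  0.241] 308
side 0.04 [ 0.516 -0.3    0.04 ] 0
side 0.05 [ 0.532 -0.287  0.03 ] 0
side 0.06 [ 0.488 -0.283  0.05 ] 1
side 0.07 [ 0.486 -0.386  0.166] 73
side 0.08 [ 0.468 -0.382  0.173] 481
side 0.09 [ 0.447 -0.372  0.226] 392
side 0.1 [ 0.438 -0.376  0.239] 248
```

```bash
python3 -m creep '[[0,0,0,4,25,0,255],[0,0,0,4,25,0,255],[0,0,0,3.3,23.3,0,255],[0,0,0,0,0,0,255],[0,0,0,0,0,0,255]]'; python3 - <<'E'
from h import *
o=get_obs();e=ext("wrist",o)
for k in("ft_force","position","ee_rot","joint_pos"): print(k,np.round(o[k],4))
p,d=camera("wrist");cv2.imwrite("pics/w4.png",p)
c=np.array([.564,-.1903]);a=.077;R=np.array([[np.cos(a),-np.sin(a)],[np.sin(a),np.cos(a)]])
print("plate frame",((o["position"][:2]-c)@R*1000).round(1), "yaw",2*np.arctan2(o["ee_rot"][1],o["ee_rot"][0]))
E
```

```text
clock: 6.25
position: [0.5252, -0.3182, 0.1105]
ee_rot: [0.999, 0.041, -0.001, -0.001]
ft_force: [0.2, 0.9, -0.5]
grip_width: -0.002
ft_force [ 0.1866  0.8892 -0.457 ]
position [ 0.5252 -0.3182  0.1105]
ee_rot [ 9.992e-01  4.110e-02 -7.000e-04 -7.000e-04]
joint_pos [ 0.7159  0.4464 -0.31    1.639   0.1491  1.0815 -1.1246]
plate frame [ -48.5 -124.5] yaw 0.08231348547175917
```

View pics/w4.png

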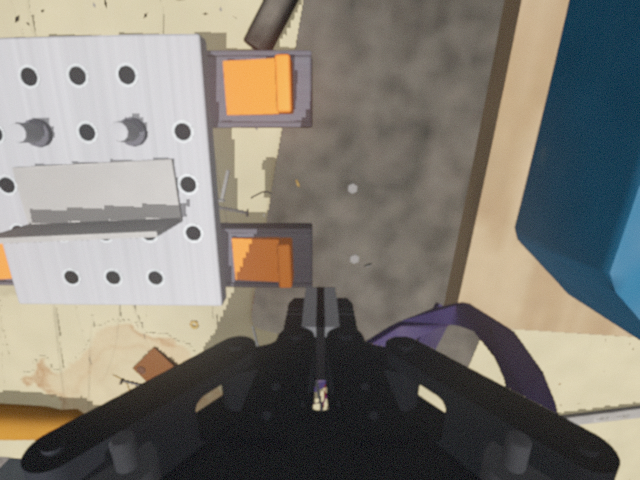

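```bash
python3 - <<'E'
from h import *
o=get_obs();e=ext("wrist",o);c=np.array([.564,-.1903]);a=.077;R=np.array([[np.cos(a),-np.sin(a)],[np.sin(a),np.cos(a)]])
for q,z in (((292,238),.037),((292,287),.037),((219,250),.0375),((303,290),.0855),((337,290),.0855)):
    w=onz("wrist",*q,z,e);print(q,((w[:2]-c)@R*1000).round(1))
E
python3 -m creep '[[0,0,0,0,0,15,255],[0,0,0,0,0,15,255],[0,0,0,0,0,0,255]]'; python3 -m creep '[[0,0,0,0,0,15,255],[0,0,0,0,0,14,255],[0,0,0,0,0,0,255],[0,0,0,0,0,0,255]]'
```

```text
(292, 238) [ -30.4 -108.4]
(292, 287) [ -61.2 -107.9]
(219, 250) [-37.9 -65.7]
(303, 290) [ -40.5 -117. ]
(337, 290) [ -40.4 -132.3]
clock: 6.6
position: [0.5241, -0.3171, 0.0784]
ee_rot: [0.999, 0.042, -0.002, -0.001]
ft_force: [-1.2, 0.6, -1.2]
grip_width: 0.001
clock: 7.0
position: [0.5256, -0.3184, 0.0524]
ee_rot: [0.999, 0.041, -0.0, -0.0]
ft_force: [0.7, 0.1, -0.5]
grip_width: -0.002
```

```bash
python3 -m creep '[[0,0,0,0,-2,2,255],[0,0,0,0,-3,0,255],[0,0,0,0,-1,0,255],[0,0,0,0,0,0,255]]'; python3 -m creep '[[0,0,0,0,-1,0,255],[0,0,0,0,-1,0,255],[0,0,0,0,-1,0,255],[0,0,0,0,-1,0,255],[0,0,0,0,0,0,255]]'; python3 -m creep '[[0,0,0,0,-1.5,0,255],[0,0,0,0,-1.5,0,255],[0,0,0,0,-1.5,0,255],[0,0,0,0,-1.5,0,255],[0,0,0,0,0,0,255]]'
```

```text
clock: 7.4
position: [0.5255, -0.3124, 0.0512]
ee_rot: [0.999, 0.042, 0.0, 0.0]
ft_force: [0.1, 0.2, 0.4]
grip_width: -0.003
clock: 7.9
position: [0.525, -0.3086, 0.051]
ee_rot: [0.999, 0.041, 0.0, 0.0]
ft_force: [0.1, -1.0, 0.5]
grip_width: 0.005
clock: 8.4
position: [0.5245, -0.3024, 0.0509]
ee_rot: [0.999, 0.042, 0.0, 0.0]
ft_force: [0.4, -0.9, 0.6]
grip_width: 0.001
```

```bash
python3 -m creep '[[0,0,0,0,-1.5,0,255],[0,0,0,0,-1.5,0,255],[0,0,0,0,-1.5,0,255],[0,0,0,0,-1.5,0,255],[0,0,0,0,-1,0,255],[0,0,0,0,-1,0,255],[0,0,0,0,0,0,255]]'; python3 - <<'E'
from h import *
o=get_obs();e=ext("wrist",o)
print(o["ft_force"].round(2),o["position"].round(4))
p,d=camera("wrist");cv2.imwrite("pics/w5.png",p)
E
```

```text
clock: 9.1
position: [0.5238, -0.2945, 0.0508]
ee_rot: [0.999, 0.041, -0.0, -0.0]
ft_force: [0.1, -1.1, 1.9]
grip_width: 0.002
[ 0.05 -1.11  1.91] [ 0.5238 -0.2945  0.0508]
```

View pics/w5.png

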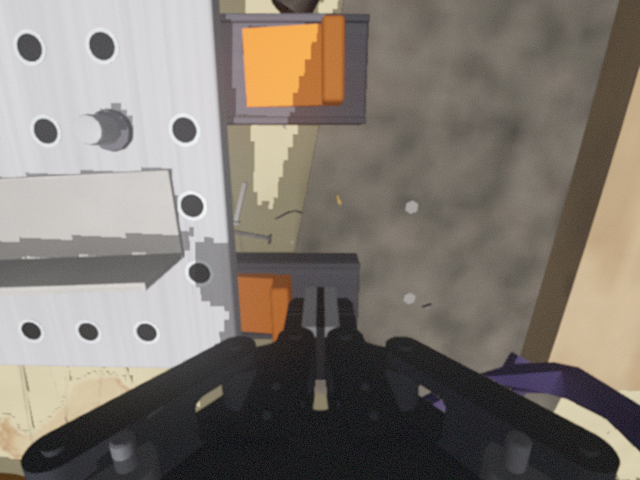

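```bash
python3 -m creep '[[0,0,0,0,-1.5,0,255],[0,0,0,0,-1.5,0,255],[0,0,0,0,-1.5,0,255],[0,0,0,0,-1.5,0,255],[0,0,0,0,-1,0,255],[0,0,0,0,-1,0,255],[0,0,0,0,0,0,255]]'; python3 -m creep '[[0,0,0,0,-1,0,255],[0,0,0,0,-1,0,255],[0,0,0,0,0,0,255]]'
```

```text
clock: 9.85
position: [0.5231, -0.2865, 0.0508]
ee_rot: [0.999, 0.041, -0.0, -0.0]
ft_force: [0.0, -1.2, 2.1]
grip_width: -0.001
clock: 10.15
position: [0.5229, -0.2849, 0.0509]
ee_rot: [0.999, 0.041, 0.0, 0.0]
ft_force: [0.9, -3.0, 2.1]
grip_width: 0.003
```

```bash
python3 -m creep '[[0,0,0,0,-0.7,0,255],[0,0,0,0,0,0,255]]'; python3 -m creep '[[0,0,0,0,-0.7,0,255],[0,0,0,0,0,0,255]]'
```

```text
clock: 10.35
position: [0.5229, -0.2845, 0.0509]
ee_rot: [0.999, 0.041, 0.0, 0.0]
ft_force: [0.1, -4.6, 1.6]
grip_width: -0.004
clock: 10.55
position: [0.5228, -0.2842, 0.0509]
ee_rot: [0.999, 0.041, 0.0, 0.001]
ft_force: [0.6, -6.1, 0.1]
grip_width: 0.001
```

```bash
python3 -m creep '[[0,0,0,0,-0.7,0,255],[0,0,0,0,0,0,255]]'; python3 -m creep '[[0,0,0,0,-0.7,0,255],[0,0,0,0,0,0,255]]'; python3 - <<'E'
from h import *
p,d=camera("wrist");cv2.imwrite("pics/w6.png",p)
E
```

```text
clock: 10.75
position: [0.5228, -0.284, 0.051]
ee_rot: [0.999, 0.041, 0.0, 0.001]
ft_force: [1.2, -7.7, 0.4]
grip_width: 0.0
clock: 10.95
position: [0.5226, -0.2837, 0.051]
ee_rot: [0.999, 0.041, 0.0, 0.001]
ft_force: [1.7, -9.0, -0.2]
grip_width: -0.007
```

View pics/w6.png

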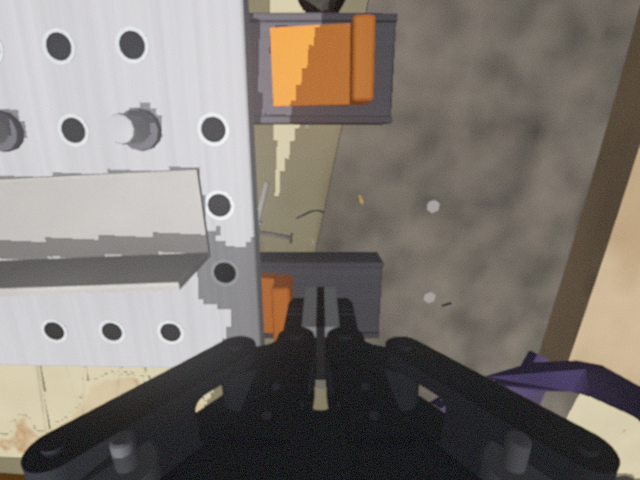

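```bash
python3 - <<'E'
from h import *
p=cv2.imread('pics/w6.png');cv2.imwrite('pics/w6c.png',cv2.resize(p[240:350,220:400],None,fx=4.4,fy=4.4,interpolation=cv2.INTER_CUBIC))
o=get_obs();e=ext("wrist",o);c=np.array([.564,-.1903]);a=.077;R=np.array([[np.cos(a),-np.sin(a)],[np.sin(a),np.cos(a)]])
for q,z in (((294,278),.037),((259,270),.0375),((261,320),.0375)):
    w=onz("wrist",*q,z,e);print(q,((w[:2]-c)@R*1000).round(1))
print(((o["position"][:2]-c)@R*1000).round(1))
E
```

```text
(294, 278) [-30.  -80.1]
(259, 270) [-26.4 -66. ]
(261, 320) [-49.2 -65.8]
[-48.4 -90. ]
```

View pics/w6c.png

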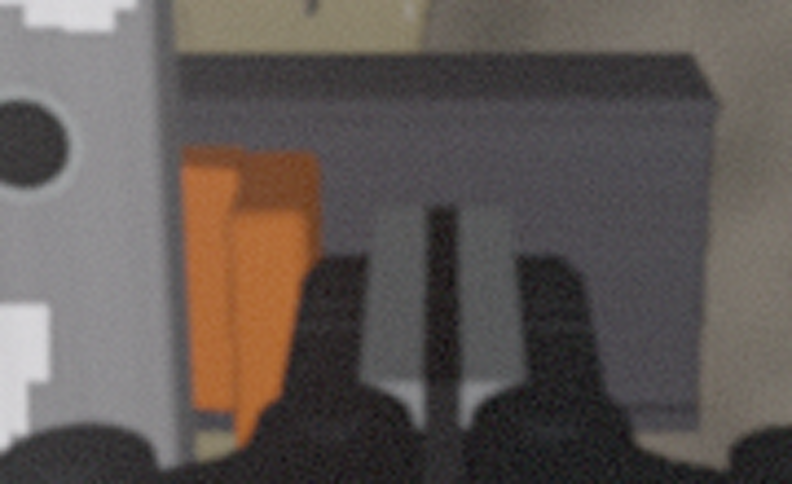

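```bash
python3 -m creep '[[0,0,0,0,2,0,255],[0,0,0,0,2,0,255],[0,0,0,0,4,0,255],[0,0,0,0,4,0,255],[0,0,0,0,4,0,255],[0,0,0,0,0,-25,255],[0,0,0,0,0,-35,255],[0,0,0,0,0,0,255]]'; python3 - <<'E'
from h import *
o=get_obs();e=ext("wrist",o);print(o["position"],o["ft_force"])
p,d=camera("wrist");cv2.imwrite("pics/w7.png",p);np.save("pics/w7.npy",d)
E
```

```text
clock: 11.8
position: [0.5264, -0.299, 0.1155]
ee_rot: [0.999, 0.041, 0.003, 0.002]
ft_force: [0.8, -0.1, 1.0]
grip_width: 0.001
[ 0.52643593 -0.29901956  0.11548308] [ 0.82083133 -0.12990072  0.96116801]
```

View pics/w7.png

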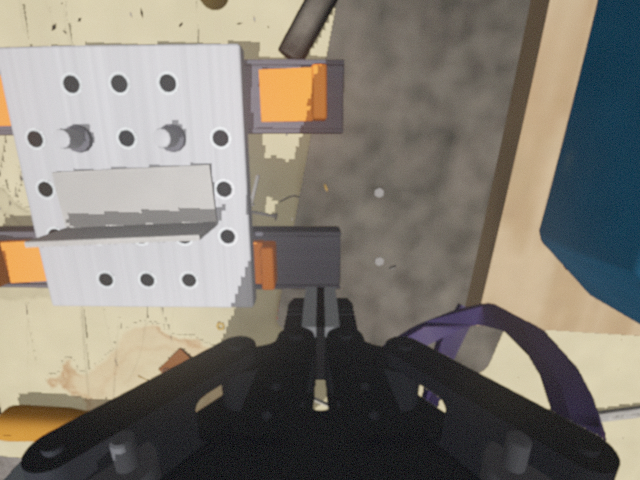

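```bash
python3 -m creep '[[0,0,0,0,0,0,255],[0,0,0,0,0,0,255]]'; python3 - <<'E'
from h import *
o=get_obs();M=Ro.from_quat(o["ee_rot"]).as_matrix()
print(o["position"].round(4),(M.T@(np.array([.5085,-.2466,.07])-o["position"])*1000).round(1))
E
```

```text
clock: 12.05
position: [0.5234, -0.2976, 0.1096]
ee_rot: [0.999, 0.041, -0.001, -0.0]
ft_force: [-0.1, 0.8, 0.5]
grip_width: -0.006
[ 0.5234 -0.2976  0.1096] [-10.5 -52.   39.7]
```

```bash
python3 -m creep '[[0,0,0,-4,-20,0,255],[0,0,0,-4,-20,0,255],[0,0,0,-2.5,-12,10,255],[0,0,0,0,0,20,255],[0,0,0,0,0,10,255],[0,0,0,0,0,0,255],[0,0,0,0,0,0,255]]'; python3 -m creep '[[0,0,0,0,0,3,255],[0,0,0,0,0,2,255],[0,0,0,0,0,0,255]]'; python3 -m creep '[[0,0,0,0,0,1,255],[0,0,0,0,0,1,255],[0,0,0,0,0,0,255]]'
```

```text
clock: 12.75
position: [0.5092, -0.2472, 0.0706]
ee_rot: [0.999, 0.041, -0.0, -0.0]
ft_force: [-0.3, 0.8, 0.4]
grip_width: 0.003
clock: 13.05
position: [0.5093, -0.247, 0.0658]
ee_rot: [0.999, 0.041, 0.0, 0.0]
ft_force: [-0.3, 0.3, 0.8]
grip_width: -0.002
clock: 13.35
position: [0.5092, -0.2469, 0.0638]
ee_rot: [0.999, 0.041, -0.0, 0.0]
ft_force: [0.5, 0.3, -0.5]
grip_width: -0.004
```

```bash
python3 -m creep '[[0,0,0,0,0,1,255],[0,0,0,0,0,0,255]]';python3 -m creep '[[0,0,0,0,0,0.7,255],[0,0,0,0,0,0,255]]';python3 -m creep '[[0,0,0,0,0,0.7,255],[0,0,0,0,0,0,255]]'
```

```text
clock: 13.55
position: [0.5093, -0.2469, 0.0627]
ee_rot: [0.999, 0.041, -0.0, 0.0]
ft_force: [0.0, 0.3, -0.1]
grip_width: -0.002
clock: 13.75
position: [0.5093, -0.2469, 0.0626]
ee_rot: [0.999, 0.041, -0.0, 0.0]
ft_force: [-3.3, 0.9, 6.5]
grip_width: 0.005
clock: 13.95
position: [0.5093, -0.2469, 0.0625]
ee_rot: [0.999, 0.041, -0.0, 0.0]
ft_force: [-5.7, 2.8, 12.8]
grip_width: -0.001
```

```bash
python3 -m creep '[[0,0,0,0,0,0,255],[0,0,0,0,0,-1,255],[0,0,0,0,0,-1,255],[0,0,0,0,0,-5,255],[0,0,0,0,0,-30,255],[0,0,0,0,0,-40,255],[0,0,0,0,0,-40,255],[0,0,0,0,0,-40,255]]';python3 -m creep '[[0,0,0,0,0,-40,255],[0,0,0,-40,20,-20,255],[0,0,0,-40,20,0,255],[0,0,0,0,0,0,255],[0,0,0,0,0,0,255]]'; python3 - <<'E'
from h import *
o=get_obs();print(o["position"],o["ft_force"])
for n in("wrist","side"):
    p,d=camera(n);cv2.imwrite(f"pics/{n}8.png",p)
p=cv2.imread('pics/side8.png');cv2.imwrite('pics/side8c.png',cv2.resize(p[210:360,285:445],None,fx=4,fy=4,interpolation=cv2.INTER_CUBIC))
E
```

```text
clock: 14.75
position: [0.5091, -0.2467, 0.2203]
ee_rot: [0.999, 0.041, 0.0, 0.0]
ft_force: [0.3, -0.1, -1.4]
grip_width: 0.0
clock: 15.25
position: [0.4322, -0.294, 0.2789]
ee_rot: [0.999, 0.04, 0.0, 0.0]
ft_force: [-0.2, -0.0, 0.6]
grip_width: -0.005
[ 0.43217057 -0.29399857  0.2788555 ] [-0.23704293 -0.00615143  0.5955693 ]
```

View pics/side8c.png

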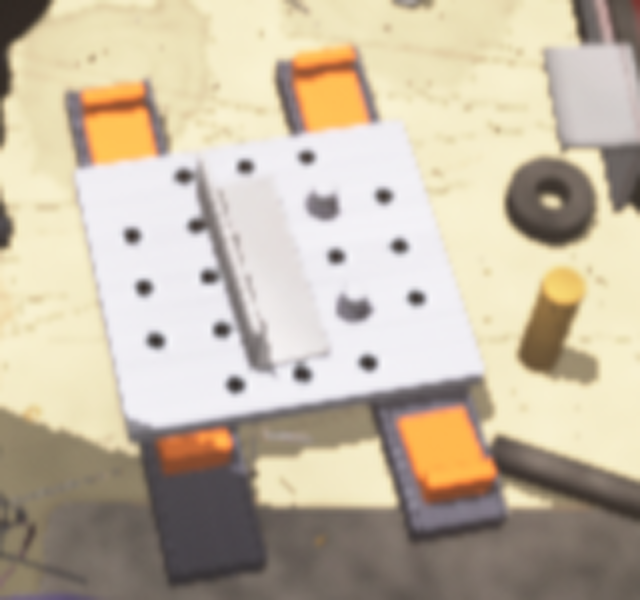

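View pics/wrist8.png

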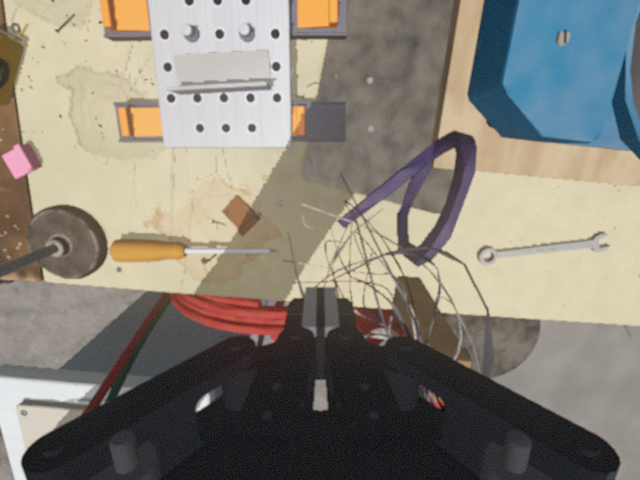

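```bash
python3 -m creep '[[0,0,0,0,0,-40,255],[0,0,0,0,0,-40,255],[0,0,0,0,0,0,255],[0,0,0,0,0,0,255],[0,0,0,0,0,0,255]]'; python3 - <<'E'
from h import *
a=cv2.imread("pics/side0.png").astype(int)
p,d=camera("side")
b=p.astype(int); print([np.abs(a-b)[r[0]:r[1],r[2]:r[3]].mean().round(1) for r in ((150,195,300,350),(265,310,410,435),(225,320,225,250),(240,300,320,400))])
o=get_obs();print(o["position"].round(3),o["ft_force"].round(2),np.abs(o["joint_velocities"]).max())
m,R,t=ext("side");K=np.array(m["camera_matrix"])
v,u=np.mgrid[0:480,0:640];C=np.stack([(u-K[0,2])/K[0,0]*d,(v-K[1,2])/K[1,1]*d,d],-1);W=(C-t)@R
c=np.array([.564,-.1903]);al=.077;r=np.array([[np.cos(al),-np.sin(al)],[np.sin(al),np.cos(al)]])
q=(W[...,:2]-c)@r
k=(abs(q[...,0])<.07)&(abs(q[...,1])<.06)&(abs(W[...,2]-.0375)<.004)&(d>0)
A=np.c_[q[k],np.ones(k.sum())];print("plate fit (now)",np.linalg.lstsq(A,W[k][:,2],rcond=None)[0].round(4),k.sum())
d0=np.load("pics/side0.npy");C=np.stack([(u-K[0,2])/K[0,0]*d0,(v-K[1,2])/K[1,1]*d0,d0],-1);W=(C-t)@R
q=(W[...,:2]-c)@r;k=(abs(q[...,0])<.07)&(abs(q[...,1])<.06)&(abs(W[...,2]-.0375)<.004)&(d0>0)
A=np.c_[q[k],np.ones(k.sum())];print("plate fit (start)",np.linalg.lstsq(A,W[k][:,2],rcond=None)[0].round(4),k.sum())
E
```

```text
clock: 15.85
position: [0.4332, -0.2926, 0.3572]
ee_rot: [0.999, 0.042, -0.001, -0.001]
ft_force: [-0.0, -0.2, 0.1]
grip_width: 0.001
[np.float64(5.7), np.float64(7.6), np.float64(24.3), np.float64(7.0)]
[ 0.433 -0.293  0.357] [-0.13 -0.11 -0.68] 0.006920978646985305
plate fit (now) [ 0.0005 -0.0002  0.0379] 4491
plate fit (start) [-0.0001  0.0008  0.0379] 4474
```

```bash
python3 -c "
from workcell import *
print(hand_in())"
```

```text
the job is handed in; nothing more can be done
None
```

The near right corner was the one without a packer. I pushed its wedge home, the corner now stands firm, and the job is handed in at about 16 s of the 58 s allowed; no verdict was reported.

- **Finding the corner:** I pressed near right first. It sank about 2.7 mm (roughly 0.034 rad of tilt), most of it below 4 N, then bottomed at 12 N. That is well past the 1 mm a firm corner would give, so I did not press the other three.
- **Pushing the wedge:** I pushed it in by its head with the shut fingers until it stopped, with the push force at 9 N. It sits about 23 to 24 mm under the plate.
- **Pressing again:** the same corner moved only about 0.1 to 0.2 mm at 12.8 N.
- **Last checks:**
  - The depth fit gives the plate level within 0.001 rad, at the same height as at the start.
  - The other three wedges, offcut and brass stub look unmoved in the last side picture. The tape measure and screwdriver look in place in the wrist picture.
  - A pixel comparison with the start picture gave a larger difference at the screwdriver. I put that down to the arm and its shadow and did not measure it further.
  - The arm was held clear at z = 0.357 m with no force on the tool.

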